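# Pick the ball valve from behind the pipe fittings

### The arm

A 6-joint arm with a two-finger parallel gripper is mounted at the origin on the work surface. World frame = base frame: x ahead of the robot, y to its left, z up, the work surface at z = 0. Lengths are in mm, angles in rad, forces in N, time in s.
With the tool pointing down it reaches from about 350 to 975 mm from the base axis. Payload 7.1 kg.
Tool frame: the origin (TCP) lies at the centre of the arm's flange, where the gripper is bolted on; the fingertips stand 182 mm ahead of it and the grasp point (between the pads) lies 163 mm ahead of it; z points along the fingers, y is the line along which they close (so a half turn about z gives the same grasp; the last joint's range is limited). The gripper opens to 88 mm and grips with 3 to 60 N. Pads are 20 mm wide; open, the fingers measure 115 mm over their backs; the gripper's body (75 mm by 178 mm) begins 61 mm behind the grasp point.
Start: joints at [-1.207, 0.423, 1.63, -0, 1.089, -0.019], TCP at [233.466, -579.741, 404.675] pointing down, gripper open.
Joint ranges: [-3, 3], [-0.9, 2.11], [0.09, 2.58], [-1.31, 4.45], [0.11, 2.69], [-2.54, 2.54]. Speed limits (rad/s): [2.39, 2.39, 3.01, 3.14, 3.14, 3.14].

### API

Orientations are given as a rotation vector (axis times angle).
In Python, from workcell import readout, get_image, ctrl gives the robot as it stands.
- The arm moves only by the tool step_arm, never from a script. Its argument "targets" is a list that holds one entry, the list of rows, each a list of 7 numbers: the shift along the world's x, y, z as a fraction of full scale, then the turn, a rotation vector about the world's x, y, z as a fraction of full scale, then the opening, from 0 (shut) to 1 (fully open). In form: [[[dx, dy, dz, wx, wy, wz, claw], ...]]. A call has exactly 5 rows; each row shifts and turns the commanded pose from where the row before left it; what a row does not reach is not made up. Full scale, the value 1, is 0.05 m for a shift and 4 degrees for a turn. A row lasts 1/8 s, in which the tool goes at most 62.5 mm and 10.7 degrees, less where a joint would pass 70% of its speed; a pose out of reach is approached as far as the arm can. A call with a number of a shift or a turn outside -1 to 1 is refused whole. A call with a gripper value outside its range is refused whole. The fingers move at their own pace and stop on an object; the grip force is fixed at half the most. Time passes only in rows, so rows that do not move let the fingers close, or fill a call up. It gives the time, the measured TCP pose, the force, the opening and the grip force at its end, in the units of the state.
- readout.get_obs(): the state, without advancing time (a new reading comes with each control period).
- get_image(name): name is "scene" or "top" or "wrist"; returns a dict with "pixels" (480x640x3 uint8, red, green, blue), "intrinsics" (3x3 intrinsics, pixels), "k1" (the pictures are not rectified: a ray, as slopes to the right and down, at radius r is drawn at 1 + k1 r^2 times it, then the intrinsics apply), "extrinsics" (4x4, takes a point from world to camera coordinates). Camera axes: x right, y down, z forward; pixel columns grow to the right and rows downward; lengths in mm; the calibration is good to about 2 mm. A picture is of the moment at which its call begins. There is no depth.
- ctrl.close_job(): hands the job in; it is judged then, once.
The state is a dict: "t": time; "qpos": joint angles; "qvel": joint speeds; "joint_torque": joint torques, N m; "ee_pos": TCP position; "orientation": TCP orientation; "ft_force": force on the tool from outside, world axes, zero at the start; "moment": the same for the moment, N m; "width": finger opening in mm; "grasp_force": force on a finger pad.
Only numpy, scipy, OpenCV 4.12 (cv2) and the standard library are available. Lean on these libraries where they do the work, as an engineer would, in place of code of your own. Each camera call takes 0.05 s, during which the arm holds its last target. There are 200 camera calls.

### The job

A customer's order needs the brass ball valve that stands hemmed in behind the three tall pipe fittings. First clear all three fittings into the grey side tray, standing upright, then lay the valve the right way up in the middle of the cardboard order tray, and after that put each fitting back upright in the middle of the very cardboard pad it stood on at the start. Knock no fitting over and leave the white tub where it is.

Things in the scene. Friction and masses are not known exactly. Their poses are not given: they have to be found in the camera images.
- coupling: straight pipe coupling standing upright: black waist between two equal ribbed blue nuts, round, 135 mm tall, 0.18 kg. Nuts 50 mm diameter (53 mm over the ribs), top nut from 90 to 135 mm above its foot: grip that one. Origin: centre of its underside; z up along its axis. At the start it stands in the middle of its own pad; the three fittings and their pads trade places from start to start.
- tee: pipe tee standing upright: like the coupling but 140 mm tall, with a side branch (40 mm diameter blue nut) that sticks out level along its +x, ending 46 mm from its axis, centred 68 mm above its foot, 0.22 kg. Top nut 50 mm diameter (53 mm over the ribs), from 98 to 140 mm above its foot: grip that one, above the branch. Origin: centre of its underside on the upright axis; z up.
- reducer: reducing coupling standing upright: wide ribbed blue nut at the foot (56 mm diameter, 59 mm over the ribs), black cone, small blue nut on top, 130 mm tall, 0.17 kg. Top nut 34 mm diameter (37 mm over the ribs), from 92 to 130 mm above its foot: grip that one. Origin: centre of its underside; z up.
- valve: small brass ball valve lying on its flat, farther from the robot than the fittings around it: body 64 mm long (along its x), 34 mm wide (y), 34 mm high, with a steel T-handle on top, 50 mm long along x, 12 mm wide, from 42 to 50 mm high. Grip the brass body across its y at the middle, fingers passing either side of the handle. 0.22 kg. Origin: centre of its underside; x along the pipe, z up.
- pad_coupling: fixed square of cardboard, 70 x 70 x 3 mm, on the bench: the place of the coupling, which stands on it at the start. All three pads look the same. Origin: centre of its underside (its top is 3 mm higher).
- pad_tee: the same kind of cardboard pad, 70 x 70 x 3 mm, fixed: the place of the tee, which stands on it at the start. Origin: centre of its underside.
- pad_reducer: the same kind of cardboard pad, 70 x 70 x 3 mm, fixed: the place of the reducer, which stands on it at the start. Origin: centre of its underside.
- side_tray: long shallow grey plastic tray, fixed, 290 mm (its x) by 140 mm (its y), rim 14 mm high, walls and floor 4 mm thick (floor top 4 mm above the bench): the side area; room for the three fittings in a row along x. On the left or the right of the bench. Origin: centre of its underside.
- order_tray: square shallow cardboard tray, fixed, 160 x 160 mm, rim 14 mm high, walls and floor 4 mm thick (floor top 4 mm above the bench): the order tray, on the other side of the bench from the side tray. Origin: centre of its underside.
- tub: white plastic tub of jointing paste with a screw lid, 52 mm diameter, 55 mm tall, standing loose behind the valve to one side: leave it alone. Origin: centre of its underside.

How it is judged:
By the outcome, as a careful person would: the job done as asked, in the order asked, and still so for the second after the job is handed in, with the robot touching nothing.
It also fails if it takes over 144 s, if anything falls off the work surface, if the arm or the gripper's body presses on something with over 40 N, if the wrist force passes 120 N, or if a joint passes its speed limit or range.

## Working session

There is one attempt and no reset: what is moved stays moved. The work goes in short steps, Python scripts to look and compute and a tool call to move; the robot and the scene stay as the last step left them, time stands still between calls to the robot, and variables do not carry over. Pictures are saved under pics/ and viewed, at most 14 in all, crops included, and the job is handed in when it is done.

Besides the shell and the picture viewer there is one more tool, called after ">>>" in YAML: its name, and indented under it one key for each argument. step_arm: Moves the arm, as the interface text tells. Shift numbers are shares of 0.05 m and turn numbers shares of 4 degrees, none past 1 either way. Its arguments: {"type":"object","properties":{"targets":{"type":"array"}},"required":["targets"]}

```bash
ls; mkdir -p pics
cat > h.py <<'E'
import numpy as np, cv2
from workcell import readout, get_image, ctrl
def snap(n,f=None):
    d=get_image(n)
    if f: cv2.imwrite(f'pics/{f}.png',d['pixels'][:,:,::-1]); np.savez(f'pics/{f}.npz',**d)
    return d
def ray(d,u,v):
    K=np.array(d['intrinsics']);E=np.array(d['extrinsics'])
    p=np.array([(u-K[0,2])/K[0,0],(v-K[1,2])/K[1,1]]);q=p.copy()
    for _ in range(30): q=p/(1+float(d['k1'])*(q@q))
    R=E[:3,:3]; return -R.T@E[:3,3], R.T@np.array([q[0],q[1],1])
def onz(d,u,v,z):
    c,r=ray(d,u,v); return c+r*(z-c[2])/r[2]
def proj(d,P):
    K=np.array(d['intrinsics']);E=np.array(d['extrinsics'])
    c=E[:3,:3]@np.array(P,float)+E[:3,3];q=c[:2]/c[2];q=q*(1+float(d['k1'])*(q@q))
    return K[:2,:2]@q+K[:2,2]
def tri(a,pa,b,pb):
    c1,r1=ray(a,*pa);c2,r2=ray(b,*pb)
    s=np.linalg.lstsq(np.c_[r1,-r2],c2-c1,rcond=None)[0]
    p,q=c1+s[0]*r1,c2+s[1]*r2
    return (p+q)/2,np.linalg.norm(p-q)
E
python3 - <<'E'
from h import *
for n in('scene','top','wrist'):
    d=snap(n,n+'0'); c,r=ray(d,320,240); print(n,c.round(),r.round(2),d['intrinsics'][0][0],d['k1'])
o=readout.get_obs();print(o)
E
```

```text
pics
scene [1211. -144.  801.] [-0.59  0.14 -0.8 ] 467.715483097904 -0.08382249501598532
top [418.   7. 894.] [ 0.2   0.01 -0.98] 473.0136487808714 0.013104439040910347
wrist [ 309. -549.  384.] [-0.27 -0.12 -0.95] 338.45725875025863 0.020684572840051808
{'t': 0.15, 'qpos': array([-1.20699414e+00,  4.23665412e-01,  1.63049439e+00, -4.36932586e-06,
        1.08860766e+00, -1.90156302e-02]), 'qvel': array([-0.0004204 , -0.0019569 , -0.00125363,  0.00023767, -0.00126846,
       -0.00248833]), 'joint_torque': array([ 5.77721148e-04, -5.44980776e+01, -2.73920077e+01,  6.44452195e-02,
        2.05202488e-02, -8.90602655e-05]), 'ee_pos': array([ 233.39795011, -579.55378309,  404.08795935]), 'orientation': array([-3.08308206e+00, -5.97446754e-01,  3.22430387e-04]), 'ft_force': array([ 0.55773712, -0.6096416 ,  0.34755493]), 'moment': array([ 0.03380836, -0.05338392,  0.00330209]), 'grasp_force': 0.0, 'width': 87.85836903955463}
```

View pics/top0.png

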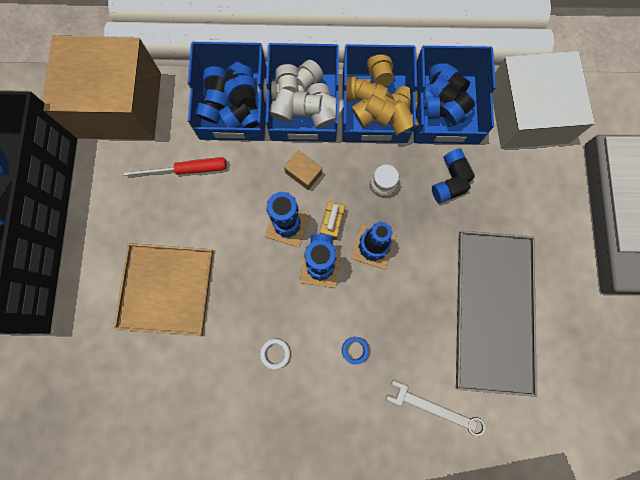

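View pics/scene0.png

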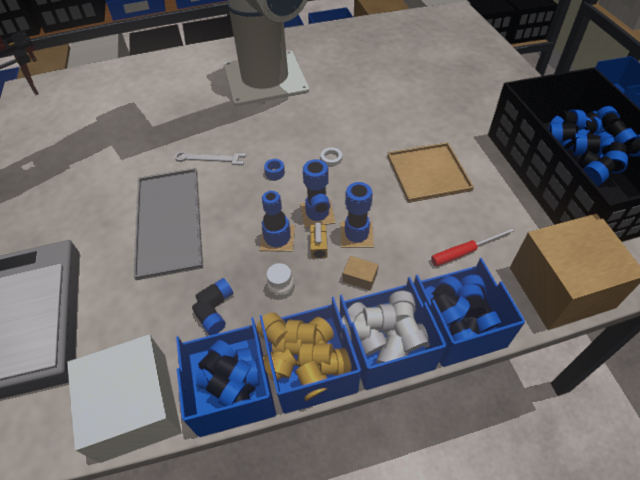

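The top view shows the coupling (283,205), tee (320,255, branch towards the valve), reducer (378,238), valve (333,220), order tray (165,290) and side tray (497,313). I'll view crops next to get exact pixels.

Run:
```python
import cv2,numpy as np
a=cv2.imread('pics/top0.png')[175:305,250:410];b=cv2.imread('pics/scene0.png')[150:260,245:385]
a=cv2.resize(a,None,fx=4,fy=4,interpolation=cv2.INTER_CUBIC);cv2.imwrite('pics/ca.png',a)
b=cv2.resize(b,None,fx=5,fy=5,interpolation=cv2.INTER_CUBIC);cv2.imwrite('pics/cb.png',b)
```

```text
(no output)
```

View pics/ca.png

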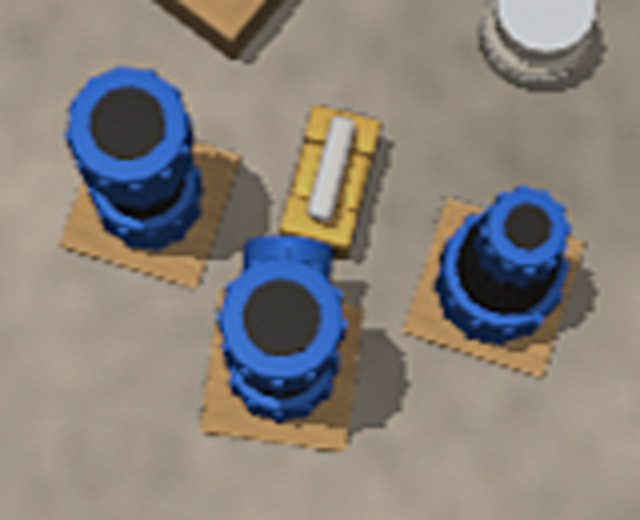

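View pics/cb.png

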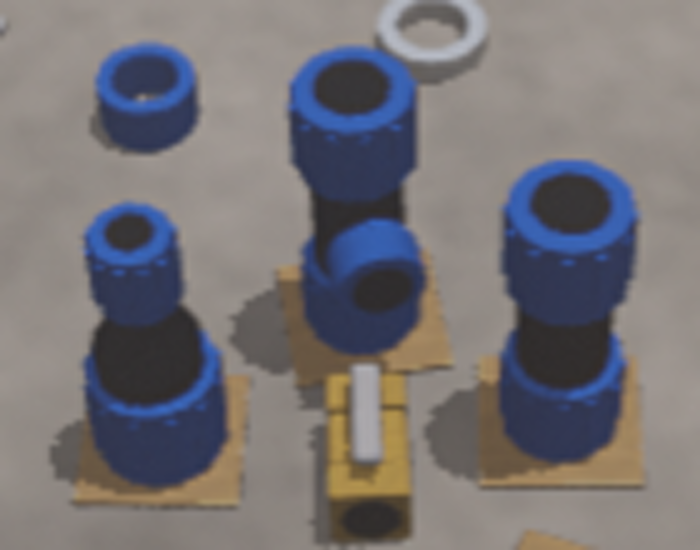

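Crops show the three dark bores on top (top view about (282,206), (320,254), (382,231)), the valve handle at about (333,217) and the pad corners. Now I'll measure them.

```bash
cat >> h.py <<'E'
class D(dict): pass
def load(f): return dict(np.load(f'pics/{f}.npz'))
def blob(m,seed):
    n,l,s,c=cv2.connectedComponentsWithStats(m.astype(np.uint8),connectivity=4)
    k=l[int(round(seed[1])),int(round(seed[0]))]
    if k==0:
        ys,xs=np.nonzero(m); i=np.argmin((xs-seed[0])**2+(ys-seed[1])**2); k=l[ys[i],xs[i]]
    return c[k],s[k][4],(l==k)
def dark(d): return d['pixels'].max(2)<75
def grey(d):
    p=d['pixels'].astype(int); return (p.min(2)>140)&(p.max(2)-p.min(2)<30)
E
python3 - <<'E'
from h import *
T=load('top0');S=load('scene0')
for n,a,b,h in [('coup',(282,206),(358.7,190.4),138),('tee',(320,254),(315,167),143),('red',(381.5,231),(270.6,196),133)]:
    ca,na,_=blob(dark(T),a);cb,nb,_=blob(dark(S),b)
    P,e=tri(T,ca,S,cb);print(n,ca.round(1),na,cb.round(1),nb,P.round(1),round(e,1),'onz',onz(T,*ca,h).round(1),onz(S,*cb,h).round(1))
ca,na,ma=blob(grey(T),(333,217));cb,nb,mb=blob(grey(S),(318,233))
P,e=tri(T,ca,S,cb);print('handle',ca,na,cb,nb,P.round(1),e,onz(T,*ca,50).round(1))
ys,xs=np.nonzero(ma);q=np.array([onz(T,x,y,50)[:2] for x,y in zip(xs,ys)]);w,v=np.linalg.eigh(np.cov(q.T));print('dir',v[:,1],np.degrees(np.arctan2(v[1,1],v[0,1])),q.max(0)-q.min(0))
c=lambda x,y:((x+.5)/4-.5+250,(y+.5)/4-.5+175)
for n,pts in dict(pc=[(62,244),(197,288),(240,154)],pt=[(203,432),(347,450)],pr=[(405,330),(541,377),(584,240),(446,200)]).items():
    print(n,[onz(T,*c(*p),3)[:2].round(1) for p in pts])
# valve body top corners z 34
print('body',[onz(T,*c(*p),34)[:2].round(1) for p in [(312,105),(381,118),(350,248),(283,230)]])
for n,pts in dict(order=[(129,244),(213,250),(204,334),(116,327)],side=[(460,232),(534,237),(536,395),(457,388)]).items():
    q=[onz(T,*p,14)[:2].round(1) for p in pts];print(n,q,np.mean(q,0))
for n,pts in dict(order=[(388,152),(458,145),(471,186),(404,200)],side=[(138,177),(197,170),(202,266),(135,277)]).items():
    q=[onz(S,*p,14)[:2].round(1) for p in pts];print('S',n,q,np.mean(q,0))
print('tub',onz(T,386,175,55))
E
```

```text
coup [281.4 205.5] 251 [358.7 190.3] 131 [632.1  74.8 139. ] 1.2 onz [632.5  75.5 138. ] [631.1  74.6 138. ]
tee [319.9 254.1] 269 [314.7 167.1] 111 [550.6   9.5 143.5] 1.8 onz [550.9  10.4 143. ] [550.    8.7 143. ]
red [381.4 231.3] 92 [270.3 196. ] 44 [592.2 -91.2 133.5] 1.6 onz [592.5 -90.5 133. ] [591.6 -91.9 133. ]
handle [332.17647059 216.25      ] 136 [317.97826087 231.90217391] 92 [638.7 -11.3  48.5] 1.3213935254081968 [638.5 -10.7  50. ]
dir [-0.97246656  0.23304244] 166.52374039598374 [45.9042292  18.03119749]
pc [array([610. , 117.1]), array([589.5,  51.6]), array([656.3,  32.4])]
pt [array([520.5,  46.9]), array([513.1, -21.1])]
pr [array([570.7, -48.2]), array([ 549.2, -112.8]), array([ 616.1, -134.4]), array([634.9, -67.9])]
body [array([672.5,  -2. ]), array([666.7, -34.7]), array([603.7, -20.6]), array([611.7,  10.7])]
order [array([587.2, 372.1]), array([578.2, 213. ]), array([423.1, 218.9]), array([433.3, 379.3])] [505.45  295.825]
side [array([ 620.9, -255.4]), array([ 613.4, -395.3]), array([ 327.7, -374.9]), array([ 336.9, -236.3])] [ 474.725 -315.475]
S order [array([421.5, 224.9]), array([447.3, 402.2]), array([584.3, 368.7]), array([580.3, 203.5])] [508.35  299.825]
S side [array([ 325.2, -377.7]), array([ 345.2, -236. ]), array([ 629.2, -256.5]), array([ 617.1, -393.1])] [ 479.175 -315.825]
tub [ 718.42386921 -110.20804683   55.        ]
```

Both views agree on the heights (139/143.5/133.5 against the expected 138/143/133) and on the pad centres. I'm moving above the reducer first, turning the fingers across the tray.

>>> step_arm:
  targets:
    - [[0.48,0.65,-0.03,0,0,-0.43,1],[0.48,0.65,-0.03,0,0,-0.43,1],[0.48,0.65,-0.03,0,0,-0.43,1],[0.48,0.65,-0.03,0,0,-0.43,1],[0.48,0.65,-0.03,0,0,-0.43,1]]

```text
t: 0.78
ee_pos: [354.0, -416.1, 397.0]
orientation: [-3.12, -0.363, 0.0]
ft_force: [1.6, -0.1, 0.2]
width: 87.6
grasp_force: 0.0
```

>>> step_arm:
  targets:
    - [[0.48,0.65,-0.03,0,0,-0.43,1],[0.48,0.65,-0.03,0,0,-0.43,1],[0.48,0.65,-0.03,0,0,-0.43,1],[0.48,0.65,-0.03,0,0,-0.43,1],[0.48,0.65,-0.03,0,0,-0.43,1]]

```text
t: 1.4
ee_pos: [474.1, -253.6, 389.5]
orientation: [-3.139, -0.128, 0.0]
ft_force: [-0.1, -0.7, -0.3]
width: 88.0
grasp_force: 0.0
```

>>> step_arm:
  targets:
    - [[0.48,0.65,-0.03,0,0,-0.43,1],[0.48,0.65,-0.03,0,0,-0.43,1],[0.48,0.65,-0.03,0,0,-0.43,1],[0.48,0.65,-0.03,0,0,-0.43,1],[0.48,0.65,-0.03,0,0,-0.43,1]]

```text
t: 2.02
ee_pos: [594.1, -91.0, 381.9]
orientation: [-3.14, 0.107, 0.001]
ft_force: [0.3, -1.4, -0.4]
width: 88.1
grasp_force: 0.0
```

Run:
```python
from h import *
d=snap('wrist','w1');o=readout.get_obs();print(o['ee_pos'],o['orientation'])
for n,P in dict(red=(592,-91,133),tee=(550.6,9.5,143),coup=(632,75,138),hand=(638.6,-11,50)).items(): print(n,proj(d,P).round(1))
```

```text
[596.26977364 -88.09518474 381.94971571] [-3.13822519e+00  1.06918452e-01 -2.80716796e-03]
red [315.5 256.1]
tee [182.3 322.8]
coup [ 65.8 218.9]
hand [225.1 182.9]
```

View pics/w1.png

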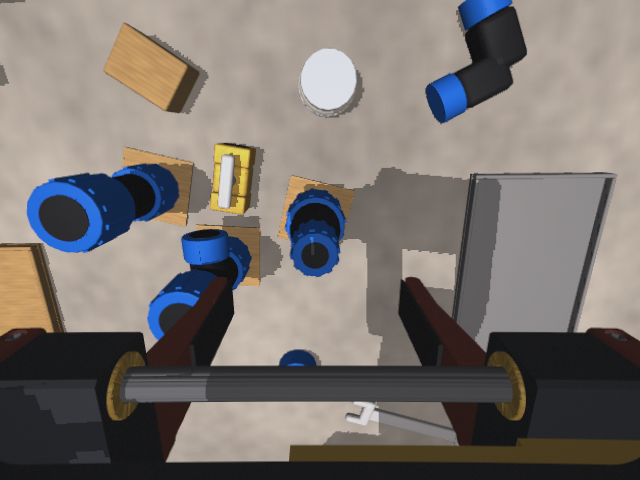

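The wrist view puts the reducer bore at about (316,254), where I predicted (315.5,256). The handle and the other fittings also agree, so I'll descend and grip.

>>> step_arm:
  targets:
    - [[-0.03,0.02,-0.3,0,0,0,1],[0,0,-0.5,0,0,0,1],[0,0,-0.5,0,0,0,1],[0,0,-0.5,0,0,0,1],[0,0,-0.28,0,0,0,1]]

```text
t: 2.7
ee_pos: [590.5, -92.1, 276.0]
orientation: [-3.139, 0.107, 0.005]
ft_force: [-0.1, -0.5, 0.9]
width: 88.0
grasp_force: 0.0
```

>>> step_arm:
  targets:
    - [[0,0,0,0,0,0,1],[0,0,0,0,0,0,1],[0,0,0,0,0,0,0.6],[0,0,0,0,0,0,0.5],[0,0,0,0,0,0,0.5]]

```text
t: 3.32
ee_pos: [592.0, -91.2, 278.6]
orientation: [3.14, -0.106, 0.001]
ft_force: [-0.2, -0.7, 0.5]
width: 61.1
grasp_force: 0.0
```

>>> step_arm:
  targets:
    - [[0,0,0,0,0,0,0],[0,0,0,0,0,0,0],[0,0,0,0,0,0,0],[0,0,0,0,0,0,0],[0,0,0,0,0,0,0]]

```text
t: 3.95
ee_pos: [591.9, -91.2, 278.1]
orientation: [-3.14, 0.106, 0.0]
ft_force: [0.2, 0.1, -0.6]
width: 33.9
grasp_force: 30.0
```

>>> step_arm:
  targets:
    - [[0,0,0.1,0,0,0,0],[0,0,0.3,0,0,0,0],[0,0,0.5,0,0,0,0],[0,0,0.5,0,0,0,0],[0,0,0.4,0,0,0,0]]

```text
t: 4.58
ee_pos: [592.1, -91.3, 370.4]
orientation: [3.14, -0.106, 0.003]
ft_force: [-0.9, 0.1, -1.8]
width: 33.6
grasp_force: 30.0
```

>>> step_arm:
  targets:
    - [[-0.05,-0.2,0,0,0,0,0],[-0.05,-0.4,0,0,0,0,0],[-0.05,-0.6,0,0,0,0,0],[-0.05,-0.6,0,0,0,0,0],[-0.05,-0.6,0,0,0,0,0]]

```text
t: 5.2
ee_pos: [578.6, -213.4, 366.9]
orientation: [-3.139, 0.107, 0.003]
ft_force: [-0.8, 0.2, -1.6]
width: 33.6
grasp_force: 30.0
```

>>> step_arm:
  targets:
    - [[-0.05,-0.6,0,0,0,0,0],[-0.05,-0.6,0,0,0,0,0],[-0.05,-0.5,0,0,0,0,0],[-0.05,-0.35,0,0,0,0,0],[-0.05,-0.16,0,0,0,0,0]]

```text
t: 5.82
ee_pos: [566.6, -322.9, 367.8]
orientation: [-3.139, 0.107, 0.001]
ft_force: [0.3, 0.4, -1.9]
width: 33.5
grasp_force: 30.0
```

>>> step_arm:
  targets:
    - [[0,0,-0.3,0,0,0,0],[0,0,-0.5,0,0,0,0],[0,0,-0.4,0,0,0,0],[0,0,-0.3,0,0,0,0],[0,0,-0.1,0,0,0,0]]

```text
t: 6.45
ee_pos: [566.8, -321.3, 286.8]
orientation: [-3.139, 0.105, 0.002]
ft_force: [-0.4, 0.1, -1.4]
width: 33.6
grasp_force: 30.0
```

>>> step_arm:
  targets:
    - [[0,0,-0.1,0,0,0,0],[0,0,-0.07,0,0,0,0],[0,0,0,0,0,0,0],[0,0,0,0,0,0,0],[0,0,0,0,0,0,0]]

```text
t: 7.08
ee_pos: [567.0, -321.8, 280.0]
orientation: [3.14, -0.106, 0.001]
ft_force: [0.6, -0.0, -1.9]
width: 33.6
grasp_force: 30.0
```

>>> step_arm:
  targets:
    - [[0,0,-0.02,0,0,0,0],[0,0,0,0,0,0,0],[0,0,0,0,0,0,0.5],[0,0,0,0,0,0,0.8],[0,0,0,0,0,0,1]]

```text
t: 7.7
ee_pos: [567.0, -321.8, 278.6]
orientation: [-3.14, 0.106, 0.0]
ft_force: [-1.0, 0.3, -0.1]
width: 60.0
grasp_force: 0.0
```

>>> step_arm:
  targets:
    - [[0,0,0,0,0,0,1],[0,0,0.2,0,0,0,1],[0,0,0.5,0,0,0,1],[0,0,0.8,0,0,0,1],[0,0,0.7,0,0,0,1]]

```text
t: 8.32
ee_pos: [567.0, -321.8, 390.7]
orientation: [3.139, -0.106, 0.001]
ft_force: [0.2, -1.2, 0.3]
width: 88.1
grasp_force: 0.0
```

>>> step_arm:
  targets:
    - [[-0.033,0.3,0,0,0,0,1],[-0.033,0.7,0,0,0,0,1],[-0.033,0.8,0,0,0,0,1],[-0.033,0.8,0,0,0,0,1],[-0.033,0.8,0,0,0,0,1]]

```text
t: 8.95
ee_pos: [557.9, -149.9, 387.9]
orientation: [-3.139, 0.106, 0.002]
ft_force: [0.1, -0.4, 0.4]
width: 87.9
grasp_force: 0.0
```

>>> step_arm:
  targets:
    - [[-0.033,0.8,0,0,0,0,1],[-0.033,0.8,0,0,0,0,1],[-0.033,0.8,0,0,0,0,1],[-0.033,0.6,0,0,0,0,1],[-0.033,0.224,0,0,0,0,1]]

```text
t: 9.57
ee_pos: [549.7, 11.2, 388.1]
orientation: [-3.14, 0.103, 0.002]
ft_force: [0.9, -1.3, -0.5]
width: 88.0
grasp_force: 0.0
```

>>> step_arm:
  targets:
    - [[0,0,-0.4,0,0,0,1],[0,0,-0.6,0,0,0,1],[0,0,-0.5,0,0,0,1],[0,0,-0.4,0,0,0,1],[0,0,-0.15,0,0,0,1]]

```text
t: 10.2
ee_pos: [549.8, 9.0, 284.8]
orientation: [3.14, -0.107, -0.004]
ft_force: [0.4, -0.4, 0.2]
width: 87.6
grasp_force: 0.0
```

>>> step_arm:
  targets:
    - [[0,0,0,0,0,0,1],[0,0,0,0,0,0,0.8],[0,0,0,0,0,0,0.6],[0,0,0,0,0,0,0.5],[0,0,0,0,0,0,0]]

```text
t: 10.82
ee_pos: [550.5, 9.5, 286.5]
orientation: [-3.14, 0.106, -0.001]
ft_force: [0.4, 1.5, 0.3]
width: 51.4
grasp_force: 0.3
```

>>> step_arm:
  targets:
    - [[0,0,0,0,0,0,0],[0,0,0,0,0,0,0],[0,0,0,0,0,0,0],[0,0,0,0,0,0,0],[0,0,0,0,0,0,0]]

```text
t: 11.45
ee_pos: [550.6, 9.5, 286.3]
orientation: [-3.14, 0.106, -0.001]
ft_force: [0.2, 0.9, 5.2]
width: 49.7
grasp_force: 30.0
```

Run:
```python
from h import *
o=readout.get_obs();print(o['ee_pos'],o['width'],o['grasp_force'])
d=snap('top','t2');s=snap('scene','s2')
cb,nb,_=blob(dark(s),proj(s,(567,-322,134)));ca,na,_=blob(dark(d),proj(d,(567,-322,134)))
print(ca,na,cb,nb,tri(d,ca,s,cb))
```

```text
[550.56975797   9.46182478 286.32746563] 49.728270980713155 29.96772676706314
[523.44554455 248.30693069] 101 [149.20930233 213.09302326] 43 (array([ 567.56633244, -322.64569382,  134.20971271]), np.float64(1.8065614060070658))
```

>>> step_arm:
  targets:
    - [[0,0,0.1,0,0,0,0],[0,0,0.3,0,0,0,0],[0,0,0.5,0,0,0,0],[0,0,0.5,0,0,0,0],[0,0,0.4,0,0,0,0]]

```text
t: 12.18
ee_pos: [550.4, 9.4, 377.9]
orientation: [-3.14, 0.106, -0.001]
ft_force: [0.2, -0.0, -2.6]
width: 50.2
grasp_force: 30.0
```

>>> step_arm:
  targets:
    - [[-0.11,-0.2,0,0,0,0,0],[-0.11,-0.4,0,0,0,0,0],[-0.11,-0.5,0,0,0,0,0],[-0.11,-0.5,0,0,0,0,0],[-0.11,-0.5,0,0,0,0,0]]

```text
t: 12.8
ee_pos: [521.7, -97.4, 374.9]
orientation: [-3.14, 0.107, 0.004]
ft_force: [-0.2, 0.1, -2.3]
width: 49.6
grasp_force: 30.0
```

>>> step_arm:
  targets:
    - [[-0.11,-0.5,0,0,0,0,0],[-0.11,-0.5,0,0,0,0,0],[-0.11,-0.5,0,0,0,0,0],[-0.11,-0.5,0,0,0,0,0],[-0.11,-0.5,0,0,0,0,0]]

```text
t: 13.42
ee_pos: [493.9, -222.3, 374.9]
orientation: [-3.139, 0.107, 0.004]
ft_force: [0.1, -0.2, -3.3]
width: 49.5
grasp_force: 30.0
```

>>> step_arm:
  targets:
    - [[-0.11,-0.5,0,0,0,0,0],[-0.11,-0.5,0,0,0,0,0],[-0.11,-0.4,0,0,0,0,0],[-0.11,-0.35,0,0,0,0,0],[-0.11,-0.14,0,0,0,0,0]]

```text
t: 14.05
ee_pos: [467.3, -316.1, 375.9]
orientation: [-3.14, 0.107, 0.001]
ft_force: [0.1, -0.1, -1.9]
width: 49.7
grasp_force: 30.0
```

>>> step_arm:
  targets:
    - [[0,0,-0.3,0,0,0,0],[0,0,-0.5,0,0,0,0],[0,0,-0.4,0,0,0,0],[0,0,-0.3,0,0,0,0],[0,0,-0.1,0,0,0,0]]

```text
t: 14.68
ee_pos: [467.9, -314.4, 294.8]
orientation: [-3.139, 0.105, 0.003]
ft_force: [0.6, -0.9, -2.2]
width: 50.1
grasp_force: 30.0
```

>>> step_arm:
  targets:
    - [[0,0,-0.1,0,0,0,0],[0,0,-0.08,0,0,0,0],[0,0,0,0,0,0,0],[0,0,0,0,0,0,0],[0,0,0,0,0,0,0]]

```text
t: 15.3
ee_pos: [468.0, -315.1, 287.3]
orientation: [3.14, -0.106, 0.0]
ft_force: [0.1, -0.1, -2.9]
width: 49.9
grasp_force: 30.0
```

>>> step_arm:
  targets:
    - [[0,0,-0.01,0,0,0,0],[0,0,-0.01,0,0,0,0],[0,0,0,0,0,0,0.62],[0,0,0,0,0,0,0.8],[0,0,0,0,0,0,1]]

```text
t: 15.92
ee_pos: [468.0, -315.1, 286.1]
orientation: [3.14, -0.106, 0.0]
ft_force: [0.2, 0.0, 0.1]
width: 71.0
grasp_force: 0.0
```

>>> step_arm:
  targets:
    - [[0,0,0,0,0,0,1],[0,0,0.2,0,0,0,1],[0,0,0.5,0,0,0,1],[0,0,0.8,0,0,0,1],[0,0,0.6,0,0,0,1]]

```text
t: 16.55
ee_pos: [468.1, -315.1, 393.4]
orientation: [3.139, -0.106, 0.002]
ft_force: [0.3, -0.2, -0.1]
width: 87.8
grasp_force: 0.0
```

>>> step_arm:
  targets:
    - [[0.3,0.6,0,0,0,0,1],[0.3,0.8,0,0,0,0,1],[0.3,0.8,0,0,0,0,1],[0.3,0.8,0,0,0,0,1],[0.3,0.8,0,0,0,0,1]]

```text
t: 17.18
ee_pos: [543.3, -123.7, 392.0]
orientation: [3.14, -0.106, 0.001]
ft_force: [0.3, -0.0, 0.8]
width: 88.3
grasp_force: 0.0
```

>>> step_arm:
  targets:
    - [[0.3,0.8,0,0,0,0,1],[0.3,0.8,0,0,0,0,1],[0.3,0.8,0,0,0,0,1],[0.3,0.8,0,0,0,0,1],[0.3,0.6,0,0,0,0,1]]

```text
t: 17.8
ee_pos: [618.3, 66.7, 392.0]
orientation: [-3.14, 0.105, -0.001]
ft_force: [0.1, -0.9, 0.1]
width: 88.0
grasp_force: 0.0
```

>>> step_arm:
  targets:
    - [[0.28,0.2,0,0,0,0,1],[0,0,-0.4,0,0,0,1],[0,0,-0.6,0,0,0,1],[0,0,-0.6,0,0,0,1],[0,0,-0.5,0,0,0,1]]

```text
t: 18.42
ee_pos: [630.8, 73.2, 283.6]
orientation: [3.139, -0.108, -0.004]
ft_force: [0.1, 0.2, -0.1]
width: 88.0
grasp_force: 0.0
```

>>> step_arm:
  targets:
    - [[0,0,-0.05,0,0,0,1],[0,0,0,0,0,0,1],[0,0,0,0,0,0,1],[0,0,0,0,0,0,0.7],[0,0,0,0,0,0,0.65]]

```text
t: 19.05
ee_pos: [632.1, 75.0, 284.3]
orientation: [-3.14, 0.106, -0.002]
ft_force: [0.1, 1.1, -0.1]
width: 71.1
grasp_force: 0.0
```

>>> step_arm:
  targets:
    - [[0,0,0,0,0,0,0],[0,0,0,0,0,0,0],[0,0,0,0,0,0,0],[0,0,0,0,0,0,0],[0,0,0,0,0,0,0]]

```text
t: 19.68
ee_pos: [632.0, 75.0, 283.7]
orientation: [-3.14, 0.106, -0.0]
ft_force: [0.1, 0.6, -0.2]
width: 49.6
grasp_force: 30.0
```

>>> step_arm:
  targets:
    - [[0,0,0.1,0,0,0,0],[0,0,0.3,0,0,0,0],[0,0,0.5,0,0,0,0],[0,0,0.5,0,0,0,0],[0,0,0.4,0,0,0,0]]

```text
t: 20.3
ee_pos: [632.1, 74.9, 375.7]
orientation: [-3.14, 0.106, -0.002]
ft_force: [0.1, 0.2, -1.6]
width: 49.9
grasp_force: 30.0
```

>>> step_arm:
  targets:
    - [[-0.2,-0.2,0,0,0,0,0],[-0.3,-0.3,0,0,0,0,0],[-0.38,-0.42,0,0,0,0,0],[-0.38,-0.42,0,0,0,0,0],[-0.38,-0.42,0,0,0,0,0]]

```text
t: 20.92
ee_pos: [548.2, -14.1, 372.6]
orientation: [3.14, -0.106, -0.004]
ft_force: [0.5, -0.5, -1.6]
width: 49.5
grasp_force: 30.0
```

>>> step_arm:
  targets:
    - [[-0.38,-0.42,0,0,0,0,0],[-0.38,-0.42,0,0,0,0,0],[-0.38,-0.42,0,0,0,0,0],[-0.38,-0.42,0,0,0,0,0],[-0.38,-0.42,0,0,0,0,0]]

```text
t: 21.55
ee_pos: [453.0, -118.8, 372.8]
orientation: [-3.139, 0.106, 0.003]
ft_force: [-0.9, -0.4, -2.2]
width: 49.6
grasp_force: 30.0
```

>>> step_arm:
  targets:
    - [[-0.38,-0.42,0,0,0,0,0],[-0.38,-0.42,0,0,0,0,0],[-0.38,-0.42,0,0,0,0,0],[-0.28,-0.42,0,0,0,0,0],[0,-0.42,0,0,0,0,0]]

```text
t: 22.18
ee_pos: [381.7, -223.3, 372.8]
orientation: [-3.139, 0.107, 0.004]
ft_force: [0.6, 0.0, -1.4]
width: 49.9
grasp_force: 30.0
```

>>> step_arm:
  targets:
    - [[0,-0.42,0,0,0,0,0],[0,-0.42,0,0,0,0,0],[0,-0.42,0,0,0,0,0],[0,-0.3,0,0,0,0,0],[0,-0.16,0,0,0,0,0]]

```text
t: 22.8
ee_pos: [383.9, -309.9, 373.5]
orientation: [-3.14, 0.107, 0.0]
ft_force: [0.4, 0.1, -2.3]
width: 49.7
grasp_force: 30.0
```

>>> step_arm:
  targets:
    - [[0,0,-0.3,0,0,0,0],[0,0,-0.5,0,0,0,0],[0,0,-0.4,0,0,0,0],[0,0,-0.3,0,0,0,0],[0,0,-0.1,0,0,0,0]]

```text
t: 23.42
ee_pos: [383.8, -308.5, 292.4]
orientation: [-3.138, 0.105, 0.003]
ft_force: [1.0, 0.5, -2.2]
width: 49.2
grasp_force: 30.0
```

>>> step_arm:
  targets:
    - [[0,0,-0.1,0,0,0,0],[0,0,-0.08,0,0,0,0],[0,0,0,0,0,0,0],[0,0,0,0,0,0,0],[0,0,0,0,0,0,0]]

```text
t: 24.05
ee_pos: [384.0, -309.1, 284.9]
orientation: [3.14, -0.106, 0.001]
ft_force: [0.1, -0.2, -1.9]
width: 49.6
grasp_force: 30.0
```

>>> step_arm:
  targets:
    - [[0,0,-0.01,0,0,0,0],[0,0,-0.01,0,0,0,0],[0,0,0,0,0,0,0.62],[0,0,0,0,0,0,0.8],[0,0,0,0,0,0,1]]

```text
t: 24.68
ee_pos: [384.0, -309.1, 283.6]
orientation: [-3.14, 0.106, 0.0]
ft_force: [0.1, 0.2, -0.3]
width: 70.5
grasp_force: 0.0
```

>>> step_arm:
  targets:
    - [[0,0,0,0,0,0,1],[0,0,0.2,0,0,0,1],[0,0,0.5,0,0,0,1],[0,0,0.8,0,0,0,1],[0,0,0.6,0,0,0,1]]

```text
t: 25.3
ee_pos: [384.0, -309.1, 390.8]
orientation: [3.139, -0.106, 0.002]
ft_force: [-0.5, -0.2, -0.1]
width: 87.9
grasp_force: 0.0
```

>>> step_arm:
  targets:
    - [[0.34,0.398,0,0,0,-0.21,1],[0.34,0.398,0,0,0,-0.21,1],[0.34,0.398,0,0,0,-0.21,1],[0.34,0.398,0,0,0,-0.21,1],[0.34,0.398,0,0,0,-0.21,1]]

```text
t: 25.92
ee_pos: [469.4, -208.8, 389.4]
orientation: [3.134, -0.222, 0.001]
ft_force: [-0.3, 0.2, 0.6]
width: 88.1
grasp_force: 0.0
```

>>> step_arm:
  targets:
    - [[0.34,0.398,0,0,0,-0.21,1],[0.34,0.398,0,0,0,-0.21,1],[0.34,0.398,0,0,0,-0.21,1],[0.34,0.398,0,0,0,-0.21,1],[0.34,0.398,0,0,0,-0.21,1]]

```text
t: 26.55
ee_pos: [554.4, -109.3, 389.4]
orientation: [3.123, -0.336, 0.001]
ft_force: [0.4, -0.3, -0.2]
width: 88.2
grasp_force: 0.0
```

>>> step_arm:
  targets:
    - [[0.34,0.398,0,0,0,0,0.8],[0.34,0.398,0,0,0,0,0.7],[0.34,0.398,0,0,0,0,0.62],[0.34,0.398,0,0,0,0,0.62],[0.34,0.398,0,0,0,0,0.62]]

```text
t: 27.18
ee_pos: [639.9, -9.4, 388.9]
orientation: [3.124, -0.336, 0.0]
ft_force: [0.1, -0.2, 0.4]
width: 54.6
grasp_force: 0.0
```

>>> step_arm:
  targets:
    - [[0,0,-0.4,0,0,0,0.62],[0,0,-0.4,0,0,0,0.62],[0,0,0,0,0,0,0.62],[0,0,0,0,0,0,0.62],[0,0,0,0,0,0,0.62]]

```text
t: 27.8
ee_pos: [639.1, -10.9, 349.3]
orientation: [-3.123, 0.337, -0.002]
ft_force: [-0.4, 0.3, -0.2]
width: 54.4
grasp_force: 0.0
```

Run:
```python
from h import *
d=snap('wrist','w3');t=snap('top','t3');s=snap('scene','s3');o=readout.get_obs();print(o['ee_pos'],o['orientation'],o['width'],o['qpos'])
print('pred',proj(d,(638.6,-11,50)))
for n,P in dict(red=(567,-322,134),tee=(468,-315,144),coup=(384,-309,139)).items():
    ca,na,_=blob(dark(t),proj(t,P));cb,nb,_=blob(dark(s),proj(s,P));print(n,na,nb,tri(t,ca,s,cb))
```

```text
[639.06444568 -10.68932469 349.31949624] [-3.12350698e+00  3.35936927e-01 -1.65033560e-03] 54.3262166249638 [-3.53436875e-02  5.06699682e-01  1.63646984e+00 -4.26272351e-06
  9.97370016e-01  1.74973368e+00]
pred [315.73491921 234.75925866]
red 103 43 (array([ 567.66824596, -322.66608181,  134.34283978]), np.float64(1.6961765468828982))
tee 312 100 (array([ 467.77975338, -315.88585112,  144.22446277]), np.float64(1.6852632905654201))
coup 327 82 (array([ 383.96600294, -309.64685561,  139.33471844]), np.float64(1.6879659801802545))
```

View pics/w3.png

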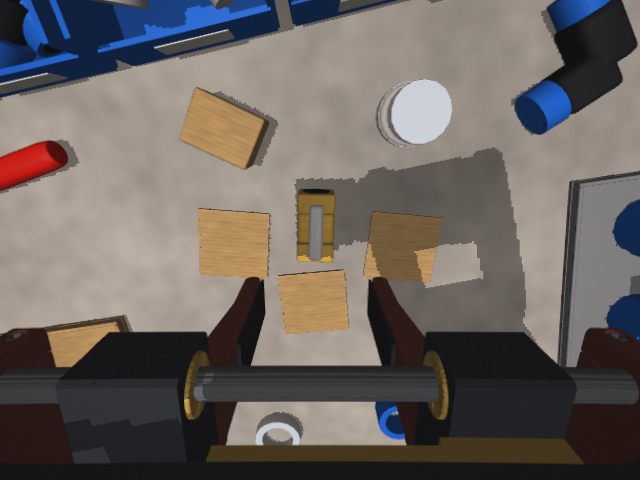

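View pics/s3.png

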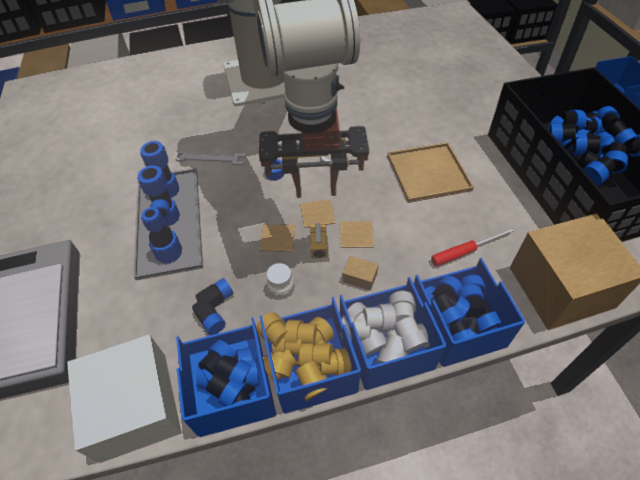

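The fittings all stand upright in the side tray, around (150,160) to (165,245). The wrist view has the handle at (316,233), predicted (315.7,234.8), and the body lies square to the fingers, so I'll grip the valve.

>>> step_arm:
  targets:
    - [[0,0,-0.5,0,0,0,0.58],[0,0,-0.7,0,0,0,0.58],[0,0,-0.7,0,0,0,0.58],[0,0,-0.6,0,0,0,0.58],[0,0,-0.4,0,0,0,0.58]]

```text
t: 28.58
ee_pos: [638.8, -10.6, 202.5]
orientation: [3.124, -0.336, -0.001]
ft_force: [0.4, 0.5, -0.5]
width: 50.8
grasp_force: 0.0
```

>>> step_arm:
  targets:
    - [[0,0,-0.2,0,0,0,0.58],[0,0,-0.15,0,0,0,0.58],[0,0,0,0,0,0,0.58],[0,0,0,0,0,0,0],[0,0,0,0,0,0,0]]

```text
t: 29.2
ee_pos: [639.3, -10.5, 186.9]
orientation: [-3.124, 0.336, -0.002]
ft_force: [0.3, 0.3, 0.9]
width: 34.4
grasp_force: 0.1
```

>>> step_arm:
  targets:
    - [[0,0,0,0,0,0,0],[0,0,0,0,0,0,0],[0,0,0.1,0,0,0,0],[0,0,0.3,0,0,0,0],[0,0,0.5,0,0,0,0]]

```text
t: 29.82
ee_pos: [638.5, -10.5, 231.3]
orientation: [3.123, -0.336, -0.003]
ft_force: [0.8, 0.1, -2.8]
width: 33.6
grasp_force: 29.8
```

Run:
```python
from h import *
d=load('w3');t=load('t3')
p=d['pixels'];hsv=cv2.cvtColor(p,cv2.COLOR_RGB2HSV)
m=(hsv[...,0]<25)&(hsv[...,0]>8)&(hsv[...,1]>70)&(hsv[...,2]>60)
for n,s in dict(c=(234,243),t=(314,301),r=(402,247)).items():
    mm=cv2.morphologyEx(m.astype(np.uint8),cv2.MORPH_OPEN,np.ones((5,5)))
    c,a,b=blob(mm,s);r=cv2.boxPoints(cv2.minAreaRect(np.argwhere(b)[:,::-1].astype(np.float32)))
    q=[onz(d,*k,3)[:2] for k in r];print(n,c,a,onz(d,*c,3).round(1),np.mean(q,0).round(1),[round(np.linalg.norm(q[i]-q[i-1])) for i in range(4)])
print('handle',onz(d,316,233,50))
hsv=cv2.cvtColor(t['pixels'],cv2.COLOR_RGB2HSV)
o=readout.get_obs();print(o['ee_pos'],o['width'],o['grasp_force'],o['ft_force'])
```

```text
c [233.22055628 242.92351152] 4602 [634.4  75.5   3. ] [633.4  76.5] [76, 71, 71, 71]
t [313.56124031 301.52041344] 3870 [552.8  10.1   3. ] [551.7  10.9] [71, 69, 70, 73]
r [401.75634518 246.22003973] 4531 [594.7 -90.8   3. ] [592.9 -91.3] [77, 70, 72, 71]
handle [640.09319551 -11.55849984  50.        ]
[638.48239691 -10.51693056 231.31756226] 33.60510984612602 29.821191430091858 [ 0.75027508  0.08471604 -2.80780071]
```

>>> step_arm:
  targets:
    - [[0,0,0.6,0,0,0,0],[0,0,0.4,0,0,0,0],[-0.176,0.2,0,0,0,0,0],[-0.176,0.4,0,0,0,0,0],[-0.176,0.45,0,0,0,0,0]]

```text
t: 30.45
ee_pos: [611.1, 43.5, 279.9]
orientation: [3.123, -0.336, -0.004]
ft_force: [-0.0, 0.1, -2.3]
width: 33.8
grasp_force: 29.8
```

>>> step_arm:
  targets:
    - [[-0.176,0.45,0,0,0,0,0],[-0.176,0.45,0,0,0,0,0],[-0.176,0.45,0,0,0,0,0],[-0.176,0.45,0,0,0,0,0],[-0.176,0.45,0,0,0,0,0]]

```text
t: 31.08
ee_pos: [567.1, 156.6, 280.2]
orientation: [3.123, -0.334, -0.003]
ft_force: [0.1, -0.0, -2.8]
width: 33.7
grasp_force: 29.8
```

>>> step_arm:
  targets:
    - [[-0.176,0.45,0,0,0,0,0],[-0.176,0.45,0,0,0,0,0],[-0.176,0.45,0,0,0,0,0],[-0.176,0.45,0,0,0,0,0],[-0.176,0.45,0,0,0,0,0]]

```text
t: 31.7
ee_pos: [522.8, 268.8, 280.2]
orientation: [3.123, -0.334, -0.003]
ft_force: [0.5, 0.3, -2.2]
width: 34.0
grasp_force: 29.8
```

>>> step_arm:
  targets:
    - [[-0.176,0.4,0,0,0,0,0],[-0.176,0.22,0,0,0,0,0],[0,0,-0.3,0,0,0,0],[0,0,-0.4,0,0,0,0],[0,0,-0.4,0,0,0,0]]

```text
t: 32.33
ee_pos: [507.0, 297.2, 224.2]
orientation: [3.123, -0.337, -0.001]
ft_force: [0.5, 0.2, -2.6]
width: 33.6
grasp_force: 29.8
```

>>> step_arm:
  targets:
    - [[0,0,-0.4,0,0,0,0],[0,0,-0.2,0,0,0,0],[0,0,-0.1,0,0,0,0],[0,0,0,0,0,0,0],[0,0,0,0,0,0,0]]

```text
t: 32.95
ee_pos: [507.2, 298.1, 191.5]
orientation: [-3.123, 0.336, -0.001]
ft_force: [-0.8, 1.3, -1.5]
width: 33.9
grasp_force: 29.9
```

>>> step_arm:
  targets:
    - [[0,0,-0.01,0,0,0,0],[0,0,-0.01,0,0,0,0],[0,0,0,0,0,0,0.5],[0,0,0,0,0,0,0.6],[0,0,0,0,0,0,0.6]]

```text
t: 33.58
ee_pos: [507.0, 298.0, 190.2]
orientation: [-3.124, 0.336, -0.0]
ft_force: [0.2, 1.0, -0.5]
width: 52.5
grasp_force: 0.0
```

>>> step_arm:
  targets:
    - [[0,0,0.2,0,0,0,0.6],[0,0,0.7,0,0,0,0.6],[0,0,1,0,0,0,0.8],[0,0,1,0,0,0,1],[0,0,0.6,0,0,0,1]]

```text
t: 34.2
ee_pos: [507.2, 298.1, 368.7]
orientation: [-3.121, 0.335, -0.005]
ft_force: [-0.4, 0.8, -0.5]
width: 79.4
grasp_force: 0.0
```

>>> step_arm:
  targets:
    - [[0,0,0.5,0,0,0,1],[0,0,0,0,0,0,1],[0,0,0,0,0,0,1],[0,0,0,0,0,0,1],[0,0,0,0,0,0,1]]

```text
t: 34.83
ee_pos: [506.8, 297.9, 389.1]
orientation: [3.123, -0.335, -0.002]
ft_force: [0.3, -0.2, 0.4]
width: 87.9
grasp_force: 0.0
```

Run:
```python
from h import *
d=snap('wrist','w4');o=readout.get_obs();print(o['ee_pos'])
print('pred',proj(d,(507,298,54)))
```

```text
[506.87823985 297.90096308 389.27684862]
pred [314.92726598 222.81756055]
```

View pics/w4.png

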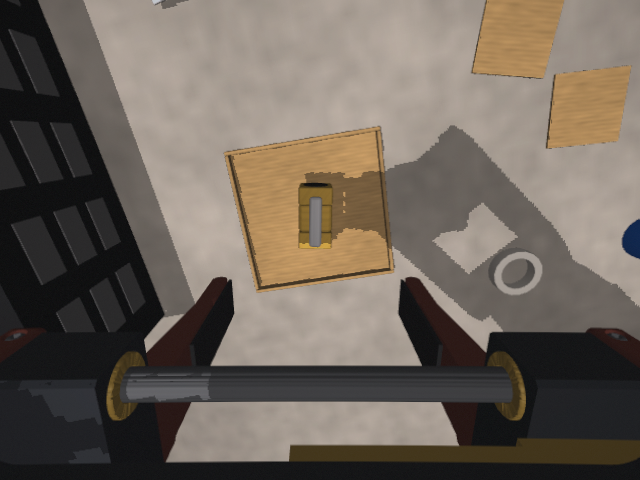

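The valve sits in the order tray, with its handle at (316,221) and the tray corners at (226,152), (381,127), (394,270) and (258,291). I'll check that it's centred while moving back towards the fittings.

Run:
```python
from h import *
d=load('w4')
q=[onz(d,*p,14)[:2].round(1) for p in [(226,152),(381,127),(394,270),(258,291)]];print(q,np.mean(q,0),onz(d,316,221,54))
```

```text
[array([588.5, 372.7]), array([578.9, 215.2]), array([424.1, 224.6]), array([431.5, 381.7])] [505.75 298.55] [508.53977501 296.6107721   54.        ]
```

Within 3 mm of centre. Next I'll fetch the coupling.

>>> step_arm:
  targets:
    - [[-0.164,-0.81,0,0,0,0.21,1],[-0.164,-0.81,0,0,0,0.21,1],[-0.164,-0.81,0,0,0,0.21,1],[-0.164,-0.81,0,0,0,0.21,1],[-0.164,-0.81,0,0,0,0.21,1]]

```text
t: 35.5
ee_pos: [465.6, 94.3, 389.9]
orientation: [3.134, -0.22, -0.0]
ft_force: [0.1, 0.2, 0.1]
width: 87.6
grasp_force: 0.0
```

>>> step_arm:
  targets:
    - [[-0.164,-0.81,0,0,0,0.21,1],[-0.164,-0.81,0,0,0,0.21,1],[-0.164,-0.81,0,0,0,0.21,1],[-0.164,-0.81,0,0,0,0.21,1],[-0.164,-0.81,0,0,0,0.21,1]]

```text
t: 36.12
ee_pos: [424.6, -108.3, 390.1]
orientation: [-3.14, 0.105, 0.0]
ft_force: [0.3, -0.1, 0.0]
width: 87.6
grasp_force: 0.0
```

>>> step_arm:
  targets:
    - [[-0.164,-0.81,0,0,0,0,1],[-0.164,-0.81,0,0,0,0,1],[-0.164,-0.81,0,0,0,0,1],[-0.164,-0.81,0,0,0,0,1],[-0.164,-0.8,0,0,0,0,1]]

```text
t: 36.75
ee_pos: [383.5, -310.4, 390.0]
orientation: [-3.14, 0.106, 0.0]
ft_force: [0.4, -0.5, 0.1]
width: 87.8
grasp_force: 0.0
```

>>> step_arm:
  targets:
    - [[0,0,0,0,0,0,1],[0,0,-0.4,0,0,0,1],[0,0,-0.6,0,0,0,1],[0,0,-0.6,0,0,0,1],[0,0,-0.4,0,0,0,1]]

```text
t: 37.38
ee_pos: [383.8, -307.8, 288.8]
orientation: [-3.138, 0.105, 0.002]
ft_force: [-0.4, -0.4, 0.1]
width: 87.6
grasp_force: 0.0
```

>>> step_arm:
  targets:
    - [[0,0,-0.13,0,0,0,1],[0,0,0,0,0,0,1],[0,0,0,0,0,0,1],[0,0,0,0,0,0,0.7],[0,0,0,0,0,0,0.65]]

```text
t: 38.0
ee_pos: [384.1, -309.1, 284.2]
orientation: [3.139, -0.106, 0.001]
ft_force: [-0.2, -0.4, -0.3]
width: 71.4
grasp_force: 0.0
```

>>> step_arm:
  targets:
    - [[0,0,0,0,0,0,0],[0,0,0,0,0,0,0],[0,0,0,0,0,0,0],[0,0,0,0,0,0,0],[0,0,0,0,0,0,0]]

```text
t: 38.62
ee_pos: [384.0, -309.1, 283.7]
orientation: [3.14, -0.106, 0.0]
ft_force: [0.5, -0.4, 0.9]
width: 49.5
grasp_force: 30.0
```

>>> step_arm:
  targets:
    - [[0,0,0.1,0,0,0,0],[0,0,0.3,0,0,0,0],[0,0,0.5,0,0,0,0],[0,0,0.5,0,0,0,0],[0,0,0.4,0,0,0,0]]

```text
t: 39.25
ee_pos: [383.9, -309.0, 375.6]
orientation: [3.139, -0.106, 0.002]
ft_force: [-0.3, -0.6, -2.7]
width: 49.5
grasp_force: 30.0
```

>>> step_arm:
  targets:
    - [[0,0.16,0,0,0,0,0],[0,0.3,0,0,0,0,0],[0,0.42,0,0,0,0,0],[0,0.42,0,0,0,0,0],[0,0.42,0,0,0,0,0]]

```text
t: 39.88
ee_pos: [383.7, -221.2, 373.2]
orientation: [-3.139, 0.105, 0.001]
ft_force: [0.8, 0.6, -2.1]
width: 49.5
grasp_force: 30.0
```

>>> step_arm:
  targets:
    - [[0,0.42,0,0,0,0,0],[0.28,0.42,0,0,0,0,0],[0.38,0.42,0,0,0,0,0],[0.38,0.42,0,0,0,0,0],[0.38,0.42,0,0,0,0,0]]

```text
t: 40.5
ee_pos: [455.1, -116.0, 373.3]
orientation: [-3.14, 0.105, 0.001]
ft_force: [0.5, -0.5, -2.2]
width: 49.3
grasp_force: 30.0
```

>>> step_arm:
  targets:
    - [[0.38,0.42,0,0,0,0,0],[0.38,0.42,0,0,0,0,0],[0.38,0.42,0,0,0,0,0],[0.38,0.42,0,0,0,0,0],[0.38,0.42,0,0,0,0,0]]

```text
t: 41.12
ee_pos: [549.8, -11.0, 373.2]
orientation: [-3.14, 0.105, 0.002]
ft_force: [0.7, 0.0, -3.1]
width: 49.9
grasp_force: 30.0
```

>>> step_arm:
  targets:
    - [[0.38,0.42,0,0,0,0,0],[0.38,0.42,0,0,0,0,0],[0.38,0.42,0,0,0,0,0],[0.3,0.3,0,0,0,0,0],[0.22,0.2,0,0,0,0,0]]

```text
t: 41.75
ee_pos: [632.8, 76.8, 373.1]
orientation: [3.14, -0.104, -0.002]
ft_force: [0.8, 0.3, -1.8]
width: 49.9
grasp_force: 30.0
```

>>> step_arm:
  targets:
    - [[0,0,-0.3,0,0,0,0],[0,0,-0.5,0,0,0,0],[0,0,-0.4,0,0,0,0],[0,0,-0.3,0,0,0,0],[0,0,-0.1,0,0,0,0]]

```text
t: 42.38
ee_pos: [632.5, 74.7, 292.3]
orientation: [3.14, -0.106, -0.003]
ft_force: [-0.3, 0.2, -1.5]
width: 49.8
grasp_force: 30.0
```

>>> step_arm:
  targets:
    - [[0,0,-0.1,0,0,0,0],[0,0,-0.09,0,0,0,0],[0,0,0,0,0,0,0],[0,0,0,0,0,0,0],[0,0,0,0,0,0,0]]

```text
t: 43.0
ee_pos: [633.1, 75.0, 284.5]
orientation: [-3.14, 0.106, -0.001]
ft_force: [-0.0, -0.7, -1.9]
width: 49.4
grasp_force: 30.0
```

>>> step_arm:
  targets:
    - [[0,0,-0.02,0,0,0,0],[0,0,-0.01,0,0,0,0],[0,0,0,0,0,0,0.62],[0,0,0,0,0,0,0.8],[0,0,0,0,0,0,1]]

```text
t: 43.62
ee_pos: [633.0, 75.0, 282.8]
orientation: [-3.14, 0.106, -0.0]
ft_force: [0.6, -0.2, 0.7]
width: 70.9
grasp_force: 0.0
```

>>> step_arm:
  targets:
    - [[0,0,0,0,0,0,1],[0,0,0.2,0,0,0,1],[0,0,0.6,0,0,0,1],[0,0,0.8,0,0,0,1],[0,0,0.6,0,0,0,1]]

```text
t: 44.25
ee_pos: [633.1, 75.0, 395.2]
orientation: [-3.14, 0.106, -0.003]
ft_force: [0.6, -0.6, -0.2]
width: 87.8
grasp_force: 0.0
```

>>> step_arm:
  targets:
    - [[-0.22,-0.52,0,0,0,0,1],[-0.22,-0.52,0,0,0,0,1],[-0.22,-0.52,0,0,0,0,1],[-0.22,-0.52,0,0,0,0,1],[-0.22,-0.52,0,0,0,0,1]]

```text
t: 44.88
ee_pos: [577.6, -55.8, 393.5]
orientation: [3.14, -0.106, 0.002]
ft_force: [0.5, -0.1, -0.4]
width: 87.8
grasp_force: 0.0
```

>>> step_arm:
  targets:
    - [[-0.22,-0.52,0,0,0,0,1],[-0.22,-0.52,0,0,0,0,1],[-0.22,-0.52,0,0,0,0,1],[-0.22,-0.52,0,0,0,0,1],[-0.22,-0.52,0,0,0,0,1]]

```text
t: 45.5
ee_pos: [522.6, -185.9, 393.5]
orientation: [3.14, -0.106, 0.001]
ft_force: [-0.0, -0.4, 0.0]
width: 88.1
grasp_force: 0.0
```

>>> step_arm:
  targets:
    - [[-0.22,-0.52,0,0,0,0,1],[-0.22,-0.52,0,0,0,0,1],[-0.22,-0.52,0,0,0,0,1],[-0.22,-0.52,0,0,0,0,1],[-0.22,-0.52,0,0,0,0,1]]

```text
t: 46.12
ee_pos: [467.6, -315.9, 393.5]
orientation: [3.139, -0.106, 0.001]
ft_force: [0.3, 0.4, -0.2]
width: 87.4
grasp_force: 0.0
```

>>> step_arm:
  targets:
    - [[0,0,0,0,0,0,1],[0,0,-0.4,0,0,0,1],[0,0,-0.6,0,0,0,1],[0,0,-0.6,0,0,0,1],[0,0,-0.4,0,0,0,1]]

```text
t: 46.75
ee_pos: [468.2, -313.9, 291.8]
orientation: [-3.139, 0.105, 0.001]
ft_force: [-0.9, -0.8, 0.1]
width: 87.8
grasp_force: 0.0
```

>>> step_arm:
  targets:
    - [[0,0,-0.13,0,0,0,1],[0,0,0,0,0,0,1],[0,0,0,0,0,0,1],[0,0,0,0,0,0,0.7],[0,0,0,0,0,0,0.65]]

```text
t: 47.38
ee_pos: [468.1, -315.1, 286.7]
orientation: [3.139, -0.106, 0.001]
ft_force: [0.4, -0.2, 0.6]
width: 71.1
grasp_force: 0.0
```

Run:
```python
from h import *
t=snap('top','t5');s=snap('scene','s5')
for n,P in dict(red=(567,-322,134),coup=(633,75,138)).items():
    ca,na,_=blob(dark(t),proj(t,P));cb,nb,_=blob(dark(s),proj(s,P));print(n,na,nb,tri(t,ca,s,cb))
```

```text
red 101 44 (array([ 567.54010406, -322.52867663,  134.35662382]), np.float64(1.7074259554131448))
coup 248 127 (array([633.0559688 ,  74.11788972, 138.71112482]), np.float64(1.8349013360359807))
```

>>> step_arm:
  targets:
    - [[0,0,0,0,0,0,0],[0,0,0,0,0,0,0],[0,0,0,0,0,0,0],[0,0,0,0,0,0,0],[0,0,0,0,0,0,0]]

```text
t: 48.1
ee_pos: [468.0, -315.1, 286.2]
orientation: [3.14, -0.106, 0.0]
ft_force: [-0.8, -0.2, 0.5]
width: 49.2
grasp_force: 30.0
```

>>> step_arm:
  targets:
    - [[0,0,0.1,0,0,0,0],[0,0,0.3,0,0,0,0],[0,0,0.5,0,0,0,0],[0,0,0.5,0,0,0,0],[0,0,0.4,0,0,0,0]]

```text
t: 48.72
ee_pos: [468.0, -315.1, 378.2]
orientation: [3.139, -0.106, 0.002]
ft_force: [0.0, 0.2, -2.7]
width: 49.5
grasp_force: 30.0
```

>>> step_arm:
  targets:
    - [[0,0.2,0,0,0,0,0],[0,0.4,0,0,0,0,0],[0,0.5,0,0,0,0,0],[0.139,0.5,0,0,0,0,0],[0.139,0.5,0,0,0,0,0]]

```text
t: 49.35
ee_pos: [481.3, -207.8, 375.0]
orientation: [-3.139, 0.105, 0.004]
ft_force: [-0.4, 0.7, -2.7]
width: 49.8
grasp_force: 30.0
```

>>> step_arm:
  targets:
    - [[0.139,0.5,0,0,0,0,0],[0.139,0.5,0,0,0,0,0],[0.139,0.5,0,0,0,0,0],[0.139,0.5,0,0,0,0,0],[0.139,0.5,0,0,0,0,0]]

```text
t: 49.98
ee_pos: [515.8, -82.9, 375.0]
orientation: [-3.139, 0.105, 0.004]
ft_force: [0.4, -0.7, -2.0]
width: 50.2
grasp_force: 30.0
```

>>> step_arm:
  targets:
    - [[0.139,0.5,0,0,0,0,0],[0.139,0.5,0,0,0,0,0],[0.139,0.4,0,0,0,0,0],[0.139,0.35,0,0,0,0,0],[0.139,0.14,0,0,0,0,0]]

```text
t: 50.6
ee_pos: [551.2, 10.9, 375.6]
orientation: [-3.14, 0.104, 0.002]
ft_force: [0.6, 0.2, -3.0]
width: 49.6
grasp_force: 30.0
```

>>> step_arm:
  targets:
    - [[0,0,-0.3,0,0,0,0],[0,0,-0.5,0,0,0,0],[0,0,-0.4,0,0,0,0],[0,0,-0.3,0,0,0,0],[0,0,-0.1,0,0,0,0]]

```text
t: 51.22
ee_pos: [550.9, 9.0, 294.8]
orientation: [3.14, -0.107, -0.003]
ft_force: [0.6, 0.4, -2.5]
width: 49.8
grasp_force: 30.0
```

>>> step_arm:
  targets:
    - [[0,0,-0.1,0,0,0,0],[0,0,-0.09,0,0,0,0],[0,0,0,0,0,0,0],[0,0,0,0,0,0,0],[0,0,0,0,0,0,0]]

```text
t: 51.85
ee_pos: [551.5, 9.5, 287.0]
orientation: [-3.14, 0.106, -0.001]
ft_force: [-0.1, 0.3, -3.7]
width: 49.8
grasp_force: 30.0
```

>>> step_arm:
  targets:
    - [[0,0,-0.02,0,0,0,0],[0,0,-0.01,0,0,0,0],[0,0,0,0,0,0,0.62],[0,0,0,0,0,0,0.8],[0,0,0,0,0,0,1]]

```text
t: 52.48
ee_pos: [551.5, 9.5, 285.3]
orientation: [-3.14, 0.106, -0.001]
ft_force: [0.8, -0.6, 1.2]
width: 70.9
grasp_force: 0.0
```

>>> step_arm:
  targets:
    - [[0,0,0,0,0,0,1],[0,0,0.2,0,0,0,1],[0,0,0.6,0,0,0,1],[0,0,0.8,0,0,0,1],[0,0,0.6,0,0,0,1]]

```text
t: 53.1
ee_pos: [551.5, 9.4, 397.5]
orientation: [-3.14, 0.106, -0.003]
ft_force: [0.3, 0.6, -0.4]
width: 88.2
grasp_force: 0.0
```

>>> step_arm:
  targets:
    - [[0.021,-0.44,0,0,0,0,1],[0.021,-0.44,0,0,0,0,1],[0.021,-0.44,0,0,0,0,1],[0.021,-0.44,0,0,0,0,1],[0.021,-0.44,0,0,0,0,1]]

```text
t: 53.72
ee_pos: [556.6, -101.3, 395.9]
orientation: [3.14, -0.106, 0.001]
ft_force: [-0.9, 0.2, 0.1]
width: 88.0
grasp_force: 0.0
```

>>> step_arm:
  targets:
    - [[0.021,-0.44,0,0,0,0,1],[0.021,-0.44,0,0,0,0,1],[0.021,-0.44,0,0,0,0,1],[0.021,-0.44,0,0,0,0,1],[0.021,-0.44,0,0,0,0,1]]

```text
t: 54.35
ee_pos: [561.9, -212.0, 395.1]
orientation: [-3.14, 0.106, 0.0]
ft_force: [0.5, 0.1, -0.0]
width: 87.9
grasp_force: 0.0
```

>>> step_arm:
  targets:
    - [[0.021,-0.44,0,0,0,0,1],[0.021,-0.44,0,0,0,0,1],[0.021,-0.44,0,0,0,0,1],[0.021,-0.44,0,0,0,0,1],[0.021,-0.46,0,0,0,0,1]]

```text
t: 54.98
ee_pos: [567.2, -323.0, 395.2]
orientation: [-3.14, 0.106, 0.0]
ft_force: [0.4, 0.0, 0.7]
width: 88.1
grasp_force: 0.0
```

>>> step_arm:
  targets:
    - [[0,0,0,0,0,0,1],[0,0,-0.4,0,0,0,1],[0,0,-0.6,0,0,0,1],[0,0,-0.6,0,0,0,1],[0,0,-0.5,0,0,0,1]]

```text
t: 55.6
ee_pos: [566.6, -320.1, 287.5]
orientation: [-3.138, 0.104, 0.003]
ft_force: [-0.6, -0.4, -0.2]
width: 87.7
grasp_force: 0.0
```

>>> step_arm:
  targets:
    - [[0,0,-0.23,0,0,0,1],[0,0,0,0,0,0,1],[0,0,0,0,0,0,1],[0,0,0,0,0,0,0.6],[0,0,0,0,0,0,0.5]]

```text
t: 56.22
ee_pos: [567.3, -321.7, 279.5]
orientation: [3.139, -0.106, 0.002]
ft_force: [0.2, 0.3, -0.2]
width: 71.3
grasp_force: 0.0
```

>>> step_arm:
  targets:
    - [[0,0,0,0,0,0,0],[0,0,0,0,0,0,0],[0,0,0,0,0,0,0],[0,0,0,0,0,0,0],[0,0,0,0,0,0,0]]

```text
t: 56.85
ee_pos: [567.1, -321.5, 278.6]
orientation: [-3.14, 0.106, 0.0]
ft_force: [0.3, -0.3, 0.2]
width: 33.6
grasp_force: 30.0
```

Run:
```python
from h import *
t=snap('top','t6');s=snap('scene','s6')
for n,P in dict(tee=(551,9.5,143),coup=(633,75,138)).items():
    ca,na,_=blob(dark(t),proj(t,P));cb,nb,_=blob(dark(s),proj(s,P));print(n,na,nb,tri(t,ca,s,cb))
```

```text
tee 268 108 (array([551.47438477,   8.70573774, 143.69527485]), np.float64(1.6877974243680576))
coup 246 126 (array([633.11029911,  74.12745678, 138.848525  ]), np.float64(1.7625923661271883))
```

>>> step_arm:
  targets:
    - [[0,0,0.1,0,0,0,0],[0,0,0.3,0,0,0,0],[0,0,0.5,0,0,0,0],[0,0,0.5,0,0,0,0],[0,0,0.4,0,0,0,0]]

```text
t: 57.58
ee_pos: [567.2, -321.6, 370.8]
orientation: [3.139, -0.106, 0.002]
ft_force: [-0.2, 0.4, -1.6]
width: 33.4
grasp_force: 30.0
```

>>> step_arm:
  targets:
    - [[0.052,0.16,0,0,0,0,0],[0.052,0.35,0,0,0,0,0],[0.052,0.5,0,0,0,0,0],[0.052,0.6,0,0,0,0,0],[0.052,0.6,0,0,0,0,0]]

```text
t: 58.2
ee_pos: [579.9, -208.4, 367.6]
orientation: [-3.139, 0.105, 0.003]
ft_force: [-0.1, 0.3, -2.2]
width: 33.7
grasp_force: 30.0
```

>>> step_arm:
  targets:
    - [[0.052,0.6,0,0,0,0,0],[0.052,0.6,0,0,0,0,0],[0.052,0.6,0,0,0,0,0],[0.052,0.4,0,0,0,0,0],[0.052,0.2,0,0,0,0,0]]

```text
t: 58.82
ee_pos: [593.1, -89.3, 368.3]
orientation: [-3.14, 0.103, 0.001]
ft_force: [-0.8, -0.7, -1.1]
width: 33.6
grasp_force: 30.0
```

>>> step_arm:
  targets:
    - [[0,0,-0.3,0,0,0,0],[0,0,-0.5,0,0,0,0],[0,0,-0.4,0,0,0,0],[0,0,-0.3,0,0,0,0],[0,0,-0.1,0,0,0,0]]

```text
t: 59.45
ee_pos: [592.7, -91.6, 287.2]
orientation: [-3.14, 0.107, 0.003]
ft_force: [-0.1, 0.9, -1.0]
width: 33.3
grasp_force: 30.0
```

>>> step_arm:
  targets:
    - [[0,0,-0.1,0,0,0,0],[0,0,-0.09,0,0,0,0],[0,0,0,0,0,0,0],[0,0,0,0,0,0,0],[0,0,0,0,0,0,0]]

```text
t: 60.08
ee_pos: [593.2, -91.0, 279.5]
orientation: [3.14, -0.106, 0.001]
ft_force: [1.2, 0.7, -1.3]
width: 33.9
grasp_force: 30.0
```

>>> step_arm:
  targets:
    - [[0,0,-0.02,0,0,0,0],[0,0,-0.01,0,0,0,0],[0,0,0,0,0,0,0.5],[0,0,0,0,0,0,0.7],[0,0,0,0,0,0,1]]

```text
t: 60.7
ee_pos: [593.2, -91.1, 277.8]
orientation: [3.14, -0.106, 0.0]
ft_force: [0.8, 0.4, 0.0]
width: 60.1
grasp_force: 0.0
```

>>> step_arm:
  targets:
    - [[0,0,0,0,0,0,1],[0,0,0.2,0,0,0,1],[0,0,0.6,0,0,0,1],[0,0,0.8,0,0,0,1],[0,0,0.8,0,0,0,1]]

```text
t: 61.32
ee_pos: [593.0, -91.0, 399.5]
orientation: [3.14, -0.106, 0.0]
ft_force: [-0.4, 0.3, -0.1]
width: 87.6
grasp_force: 0.0
```

>>> step_arm:
  targets:
    - [[-0.5,-0.5,0.2,0,0,0,1],[-0.5,-0.5,0,0,0,0,1],[-0.5,-0.5,0,0,0,0,1],[-0.5,-0.5,0,0,0,0,1],[0,0,0,0,0,0,1]]

```text
t: 61.95
ee_pos: [491.9, -192.1, 408.4]
orientation: [3.139, -0.11, 0.001]
ft_force: [-0.8, -0.3, -0.3]
width: 87.5
grasp_force: 0.0
```

Run:
```python
from h import *
t=snap('top','t7');s=snap('scene','s7')
for n,P in dict(tee=(551,9.5,143),coup=(633,75,138),red=(593,-91,133)).items():
    ca,na,_=blob(dark(t),proj(t,P));cb,nb,_=blob(dark(s),proj(s,P));print(n,na,nb,tri(t,ca,s,cb))
```

```text
tee 267 110 (array([551.45329023,   8.66558023, 143.63086393]), np.float64(1.6781556857812967))
coup 245 127 (array([633.11523739,  74.06623295, 138.78120691]), np.float64(1.7785003789840232))
red 91 44 (array([593.42443185, -91.98310032, 133.70957883]), np.float64(1.6667132759314949))
```

View pics/s7.png

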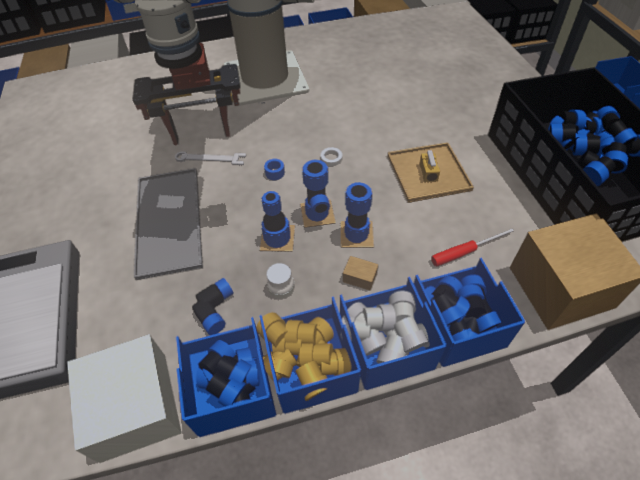

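The scene view shows the fittings upright on their own pads at (271,220), (316,190) and (358,212). The valve lies in the order tray at (430,168), and the tub is unmoved at (279,278).

```bash
python3 -c "
from workcell import ctrl
print(ctrl.close_job())"
```

```text
the job is handed in; nothing more can be done
None
```

The job is handed in at about 62 s: the valve lies right way up within about 3 mm of the order tray's centre, the three fittings stand upright on their own pads within about 2 mm of centre, and the tub was not moved.

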